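# Close and lock the label tub

## Robot

A 6-joint arm with a two-finger parallel gripper is mounted at the origin on the work surface. World frame = base frame: x ahead of the robot, y to its left, z up, the work surface at z = 0. Lengths are in m, angles in rad, forces in N, time in s.
With the tool pointing down it reaches from about 0.25 to 0.85 m from the base axis. Payload 12.5 kg.
Tool frame: the origin (TCP) lies on the centre line of the jaws, within the pads' length; the fingertips stand 19 mm ahead of it and the grasp point (between the pads) is the TCP (robot.tips_ahead is the distance from the TCP to the fingertips, in m); z points along the fingers, y is the line along which they close (so a half turn about z gives the same grasp; the last joint's range is limited). The gripper opens to 93 mm and grips with 3 to 60 N. Pads are 15 mm wide; open, the fingers measure 128 mm over their backs; the gripper's body (75 mm by 188 mm) begins 65 mm behind the grasp point.
Start: joints at [-1.253, 0.351, 1.652, -0, 1.139, -0.085], TCP at [0.216, -0.506, 0.238] pointing down, gripper open.
Joint ranges: [-2.75, 2.75], [-0.79, 2.1], [0.01, 2.65], [-1.57, 4.71], [0.07, 3.14], [-2.87, 2.87]. Speed limits (rad/s): [2.22, 2.22, 2.79, 3.14, 3.14, 3.14].

## Interface

Orientations are given as a rotation vector (axis times angle).
In Python, from cell import robot gives the robot as it stands.
- The arm moves only by the tool move_arm, never from a script. Its argument "rows" is a list of rows, each a list of 6 numbers: the shift along the world's x, y, z in cm, then the turn, a rotation vector about the world's x, y, z in rad. A call has 1 to 20 rows; each row is the pose to reach, as a shift and turn from the pose commanded when the call began; what a row does not reach only later rows make up. A row lasts 1/12 s, in which the tool goes at most 41.7 mm and 7.16 degrees, less where a joint would pass 70% of its speed; a pose out of reach is approached as far as the arm can. A call with a gripper value outside its range is refused whole. "grip" is the finger opening in cm, from 0 to 9.3, set as the call begins (left out, the last holds). The fingers move at their own pace and stop on an object; "grip_force" is the grip in N (left out, the last holds). Time passes only in rows, so rows that repeat a pose let the fingers close. It gives the time, the measured TCP pose, the force, the opening and the grip force at its end, in the units of the state.
- robot.observe(): the state, without advancing time (a new reading comes with each control period).
- robot.grab_frame(name): name is "side" or "top"; returns a dict with "img" (480x640x3 uint8, red, green, blue), "camera_matrix" (3x3 intrinsics, pixels), "origin" and "rotation" of the camera in the world. Camera axes: x right, y down, z forward; pixel columns grow to the right and rows downward; lengths in m; the calibration is good to about 2 mm. A picture is of the moment at which its call begins. There is no depth.
- robot.job_done(): hands the job in; it is judged then, once.
The state is a dict: "clock": time; "joint_positions": joint angles; "joint_velocities": joint speeds; "joint_efforts": joint torques, N m; "tool_pos": TCP position; "tool_rot": TCP orientation; "wrist_force": force on the tool from outside, world axes, zero at the start; "torque": the same for the moment, N m; "opening": finger opening in m; "grip_force": force on a finger pad.
Only numpy, scipy, OpenCV 4.12 (cv2) and the standard library are available. Lean on these libraries where they do the work, as an engineer would, in place of code of your own. Each camera call takes 0.05 s, during which the arm holds its last target. There are 200 camera calls.

## Task

Close the round storage tub on the desk: lay the lid that has two ears and a grip bar on it with its ears over the tub's two ledges, and press it down on the stiff gasket until it is fully home and level. Then swing the tub's lock collar by its upright post all the way to its stop, so that its hooks reach over the lid's ears, and let go. Leave the other things on the desk where they are.

Things in the scene. Friction and masses are not known exactly. Their poses are not given: they have to be found in the camera images.
- tub: white round open tub fixed to the desk on a 150 mm square steel plate: 120 mm outside diameter, inside radius 54 mm, flat rim 85 mm above the desk. Origin under its centre at desk height, z up. Two black ledges at rim height stick out on its +x and -x sides (to 69 mm from the axis, 28 mm wide): the lid's ears go over them
- tub_rim (a point): centre of the tub's mouth at rim height (85 mm). Inside the rim a black gasket (inner radius 44.5 mm) of four segments stands 8 mm proud; each slides down when pressed (3 N a segment, 12 to 18 N for the whole lid) and stays where left, so off-centre pressing leaves the lid tilted
- lid: white lid: 114 mm disc with two ears on its +x and -x sides (134 mm over the ears, each 24 mm wide); below it a tapered spigot 14 mm deep, radius 36 mm at its foot, 41 mm above. Origin under the centre of the spigot's foot, z up; disc and ears from 14 to 22 mm above it. Either way round fits. Origin above the tub's origin: 79 mm laid on the gasket, 71 mm seated on the rim
- lid_grip (a point): middle of the top of the lid's upright grip bar, 60 mm above the lid's origin; the bar is 70 mm long along the lid's x axis, 16 mm thick in y and stands 38 mm above the disc
- collar (a joint): angle (rad) of the steel lock collar captive around the tub: 0 open, 0.80 at its stop (locked), growing clockwise seen from above. Its two hooks (58 to 79 mm from the axis, 20 mm wide, from 11 to 17 mm above the rim) are 0.80 rad from the ledges when open and over them when locked; they clear only a seated lid's ears. Stays where left; 1 to 2 N at the post
- post_top (a point): top of the collar's upright black post, 130 mm above the desk, 115 mm from the tub's axis: a round bar 16 mm in diameter, 58 mm of it free above the flat arm that carries it. A steel stop block fixed to the tub marks the locked end
- plain_lid: plain white round lid of another tub (bystander): 92 mm disc, 12 mm thick, round knob, no ears; origin under its centre
- tape: roll of masking tape lying flat (bystander), 100 mm across, 24 mm high; origin under its centre
- mug: white mug (bystander), 80 mm across, 90 mm high, handle on its +y side; origin under its centre
- module0: grey terminal module (bystander), 90 x 50 x 52 mm; origin under its centre
- module1: second grey terminal module (bystander), same size; origin under its centre
- spray: white bottle with black cap (bystander), 60 mm across, 170 mm high; origin under its centre
Mind the look-alikes: they are no part of the job. Leave any purple or turquoise look-alike of the lid alone.

How it is judged:
On the way, in this order (a step that is already met when the one before it is completed fails the run):
1. the lid is pressed home on the rim: level, centred, ears over the ledges (z of lid in the frame of tub below 0.0738 m and angle between lid's own z axis and vertical below 0.04 rad and horizontal distance between lid and tub below 0.007 m and angle between the x axis of lid and the x axis of tub, either way round below 0.17 rad), for 0.2 s.
2. the collar is turned to its stop (value of joint collar above 0.74 rad), for 0.2 s.
At the end, for the whole second after the job is handed in: The lid lies on the rim (its origin less than 73.8 mm above the tub's, that is within 3 mm of home), tilted less than 0.04 rad, centred within 7 mm, its ears within 0.17 rad of the ledges, at rest; and the collar stands at 0.74 rad or more (stop at 0.80) (all of step 1 and value of joint collar above 0.74 rad and linear speed of lid below 0.02 m/s); the robot touches nothing.
It fails at once if another thing on the desk is shoved more than 40 mm or knocked over (distance of any of plain_lid, tape, mug, module0, module1, spray from where it was at the start of the episode above 0.04 m or angle between any of plain_lid, tape, mug, module0, module1, spray's own z axis and vertical above 0.6 rad).
It also fails if it takes over 58 s, if anything falls off the work surface, if the arm or the gripper's body presses on something with over 40 N, if the wrist force passes 120 N, or if a joint passes its speed limit or range.

## Working session

There is one attempt and no reset: what is moved stays moved. The work goes in short steps, Python scripts to look and compute and a tool call to move; the robot and the scene stay as the last step left them, time stands still between calls to the robot, and variables do not carry over. Pictures are saved under pics/ and viewed, at most 10 in all, crops included, and the job is handed in when it is done.

Besides the shell and the picture viewer there is one more tool, called after "Emit:" in YAML: its name, and indented under it one key for each argument. move_arm: Moves the arm, as the interface text tells. Its arguments: {"type":"object","properties":{"rows":{"type":"array","items":{"type":"array","items":{"type":"number"}}},"grip":{"type":"number"},"grip_force":{"type":"number"}},"required":["rows"]}

```bash
mkdir -p pics; cat > h.py <<'E'
import numpy as np, cv2
from cell import robot
def grab(n,f):
    d=robot.grab_frame(n); cv2.imwrite('pics/'+f+'.png',d['img'][:,:,::-1]); np.savez('pics/'+f+'.npz',**d); return d
def back(d,uv,z):
    K,o,R=d['camera_matrix'],d['origin'],d['rotation']
    r=R@np.linalg.solve(K,[uv[0],uv[1],1]); return o+r*(z-o[2])/r[2]
def proj(d,p):
    c=d['camera_matrix']@(d['rotation'].T@(np.array(p)-d['origin'])); return c[:2]/c[2]
E
python3 - <<'E'
from h import *
for n in('top','side'):
    d=grab(n,n+'0'); print(d['origin'],d['rotation'].round(3).tolist(),d['camera_matrix'].tolist())
s=robot.observe(); print(s)
E
```

```text
[ 0.25193824 -0.02445331  1.51339428] [-2.115, 2.133, -0.213] [[460.795407176162, 0.0, 325.9442060941965], [0.0, 460.795407176162, 240.1309144058434], [0.0, 0.0, 1.0]]
[-0.31241961  0.84943641  0.76907589] [-0.883, 2.267, -1.311] [[491.3329649859875, 0.0, 308.13991738690584], [0.0, 491.3329649859875, 240.4358718309174], [0.0, 0.0, 1.0]]
{'clock': 0.1, 'joint_positions': array([-1.25260530e+00,  3.51185365e-01,  1.65236973e+00, -2.29474406e-05,
        1.13906987e+00, -8.46297862e-02]), 'joint_velocities': array([-0.00107408, -0.00148625,  0.00039508,  0.00088111,  0.00014092,
        0.00010691]), 'joint_efforts': array([ 5.02606636e-04, -4.98026848e+01, -2.85703933e+01,  6.99910149e-02,
        2.39014108e-02, -3.93855112e-05]), 'tool_pos': array([ 0.21552097, -0.50570044,  0.23714993]), 'tool_rot': array([-3.07708141e+00, -6.28290252e-01,  2.21370950e-04]), 'wrist_force': array([ 0.42922955,  0.11197621, -0.03915936]), 'torque': array([ 0.02028809,  0.04705444, -0.02788826]), 'grip_force': 0.0, 'opening': 0.09304469533734805}
```

View pics/top0.png

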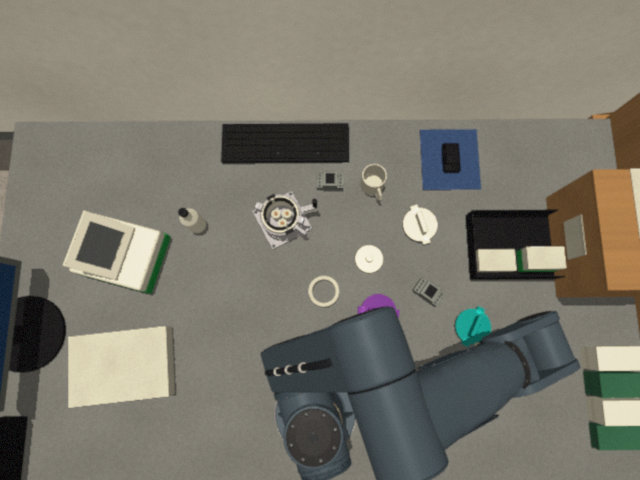

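View pics/side0.png

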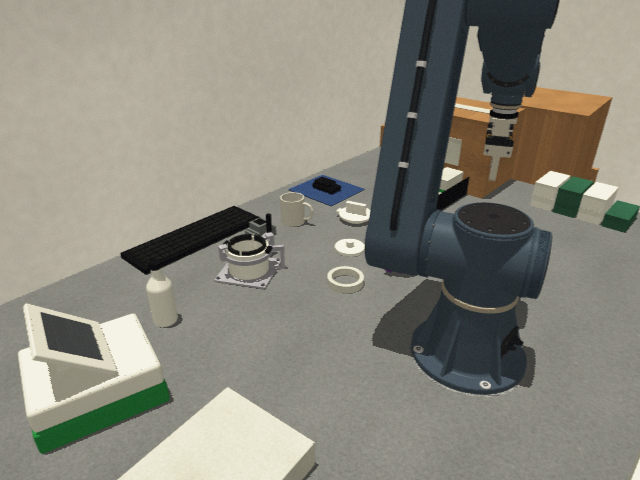

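Top view candidates for the lid:
- (420,224): white, with ears and a grip bar. This is the one I choose.
- (369,259): plain white lid with a knob.
- (378,305): purple look-alike.
- (473,326): turquoise look-alike.
- (323,291): tape roll.

The tub is at (281,215), with its post near (314,203). I'll check the lid and tub in one close crop.

```bash
cat > h.py <<'E'
import numpy as np, cv2
from cell import robot
def fix(d):
    d=dict(d); r=np.array(d['rotation'],float)
    d['rotation']=cv2.Rodrigues(r)[0] if r.size==3 else r; return d
def grab(n,f):
    d=robot.grab_frame(n); cv2.imwrite('pics/'+f+'.png',d['img'][:,:,::-1]); np.savez('pics/'+f+'.npz',**d); return fix(d)
def load(f): return fix(np.load('pics/'+f+'.npz'))
def back(d,uv,z):
    K,o,R=d['camera_matrix'],d['origin'],d['rotation']
    r=R@np.linalg.solve(K,[uv[0],uv[1],1]); return o+r*(z-o[2])/r[2]
def proj(d,p):
    c=d['camera_matrix']@(d['rotation'].T@(np.array(p)-d['origin'])); return c[:2]/c[2]
def crop(d,x0,y0,w,h,s): return cv2.resize(d['img'][y0:y0+h,x0:x0+w,::-1],None,fx=s,fy=s,interpolation=cv2.INTER_CUBIC)
E
python3 - <<'E'
from h import *
d=load('top0'); s=load('side0')
a=crop(d,245,185,80,70,5); b=crop(d,395,200,50,50,7); a=np.vstack([a]); b=b
c=crop(s,205,205,90,90,4); e=crop(s,330,195,45,35,8)
im=np.zeros((600,800,3),np.uint8); im[:350,:400]=a; im[:350,400:750]=b; 
c=cv2.resize(c[60:],(300,250)); e=cv2.resize(e,(310,241))
c=crop(s,210,208,80,50,5); im[350:600,:400]=c; im[350:350+241,450:760]=e
cv2.imwrite('pics/c1.png',im)
for n,uv,z in[('lid',(420,224),.022),('tub',(281,215),.085),('post',(315,203),.13)]: print(n,back(d,uv,z))
print(d['rotation'].round(3))
# lid blob
g=d['img'][200:250,395:445].min(2); _,m=cv2.threshold(g,0,255,cv2.THRESH_OTSU)
n,l,st,ce=cv2.connectedComponentsWithStats(m); i=1+st[1:,4].argmax(); print(st[i],ce[i]+[395,200])
E
```

```text
lid [ 0.59417069 -0.35103018  0.022     ]
tub [0.61256656 0.1053628  0.085     ]
post [ 0.63879974 -0.00392448  0.13      ]
[[-0.009 -0.982  0.191]
 [-1.     0.008 -0.009]
 [ 0.007 -0.191 -0.982]]
[  8   5  35  39 881] [419.77752554 223.84449489]
```

View pics/c1.png

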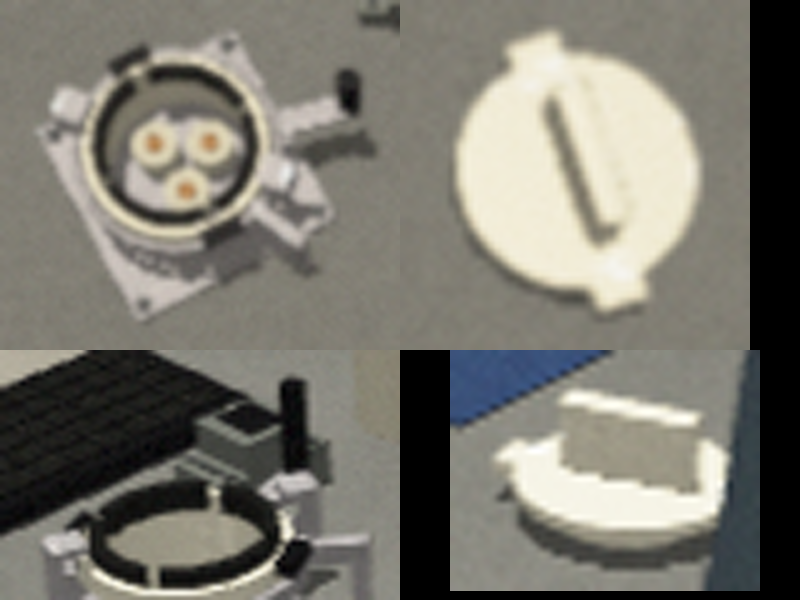

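The crop confirms it: the lid at (420,224) has two ears, at (414,208) and (426,241), and an upright bar. The tub has black ledges at about (271,197) and (289,231). Its hooks are anticlockwise of the ledges, so the collar is open, and the post top is at about (314,200). Next I'll fit the poses.

```bash
cat > fit.py <<'E'
from h import *
from scipy.optimize import minimize, differential_evolution
from scipy.ndimage import map_coordinates
def P(d,p):
    c=(d['camera_matrix']@(d['rotation'].T@(p-d['origin']).T)); return (c[:2]/c[2]).T
def pose(q,p,z0=0):
    c,s=np.cos(q[2]),np.sin(q[2]); p=np.asarray(p,float)
    return np.c_[q[0]+c*p[:,0]-s*p[:,1],q[1]+s*p[:,0]+c*p[:,1],p[:,2]+z0]
t=np.linspace(0,2*np.pi,60,endpoint=False)
circ=lambda r,z:np.c_[r*np.cos(t),r*np.sin(t),0*t+z]
box=lambda x0,x1,y,z0,z1:[(x,yy,z) for x in(x0,x1) for yy in(-y,y) for z in(z0,z1)]
LID=[np.r_[circ(.057,.014),circ(.057,.022)],box(-.067,.067,.012,.014,.022),box(-.035,.035,.008,.022,.060)]
def mask(d,q,S=8,z0=0):
    x0,y0,w,h=395,200,50,50; m=np.zeros((h*S,w*S),np.uint8)
    for part in LID:
        uv=(P(d,pose(q,part,z0))-[x0,y0]+.5)*S-.5
        cv2.fillConvexPoly(m,cv2.convexHull(uv.round().astype(np.int32)),255)
    return cv2.resize(m,(w,h),interpolation=cv2.INTER_AREA)/255.
def samp(d,p):
    uv=P(d,p); return map_coordinates(d['img'].mean(2),[uv[:,1],uv[:,0]],order=1)
rect=lambda x0,x1,y,z:np.array([(sx*x,yy,z) for sx in(1,-1) for x in np.linspace(x0,x1,4) for yy in np.linspace(-y,y,9)])
def tubscore(q,ds):
    f=0
    for d in ds:
        f+=samp(d,pose(q,circ(.057,.085))).mean()-samp(d,pose(q,np.r_[circ(.047,.093),circ(.050,.093)])).mean()-.5*samp(d,pose(q,rect(.062,.068,.012,.085))).mean()
    return -f
E
python3 - <<'E'
from fit import *
d=load('top0'); s=load('side0')
g=d['img'][200:250,395:445].astype(float); w=np.clip((g.mean(2)-140)/80,0,1)
de=lambda f,c,r:differential_evolution(f,[(a-b,a+b) for a,b in zip(c,r)],seed=1,tol=1e-8,maxiter=60,popsize=12)
r=de(lambda q:((mask(d,q)-w)**2).sum(),[.594,-.351,.35],[.02,.02,.3]); L=r.x; print('lid',L,r.fun)
for nm,ds in(('top',[d]),('side',[s]),('both',[d,s])):
    r=de(lambda q:tubscore(q,ds),[.612,.105,.5],[.02,.02,.35]); print('tub',nm,r.x,r.fun)
T=r.x
# post: darkest column along its axis z .075-.13, r=.115
def ps(a):
    p=lambda o:np.array([[T[0]+.115*np.cos(a+o),T[1]+.115*np.sin(a+o),z] for z in np.linspace(.08,.128,12)])
    return sum(samp(k,p(o)).mean() for k in(d,s) for o in(-.04,0,.04))
A=np.linspace(-2.2,-.6,321); v=[ps(a) for a in A]; a=A[np.argmin(v)]; print('post',a,a-T[2],min(v),T[:2]+.115*np.array([np.cos(a),np.sin(a)]))
ims=[]
for k in(d,s):
    S=5; x0,y0,w_,h_=((245,185,80,60) if k is d else(205,200,80,60)); im=crop(k,x0,y0,w_,h_,S)
    def dr(p,c):
        for u in P(k,p): cv2.circle(im,tuple(int(v) for v in ((u-[x0,y0]+.5)*S-.5)),1,c,-1)
    dr(pose(T,circ(.06,.085)),(0,0,255)); dr(pose(T,rect(.062,.069,.014,.085)),(0,255,0)); dr([[T[0]+.115*np.cos(a),T[1]+.115*np.sin(a),z] for z in np.linspace(.072,.13,20)],(255,0,0)); ims.append(im)
    x0,y0,w_,h_=((395,200,50,50) if k is d else(328,192,50,50)); S=6; im=crop(k,x0,y0,w_,h_,S)
    for part in LID: dr(pose(L,part),(0,0,255))
    ims.append(cv2.copyMakeBorder(im,0,0,0,100,0))
cv2.imwrite('pics/c2.png',np.vstack([np.hstack(ims[:2]),np.hstack(ims[2:])]))
E
```

```text
lid [ 0.59582909 -0.35146392  0.29599804] 64.06175491397539
tub top [0.61682026 0.10966667 0.49308196] -90.08275558836061
tub side [0.61823608 0.10971061 0.38329848] -71.41407434165117
tub both [0.61737411 0.10964498 0.45945473] -154.47670561091303
post -1.3150000000000002 -1.774454729263066 127.89773499182662 [ 0.64647094 -0.00161316]
```

View pics/c2.png

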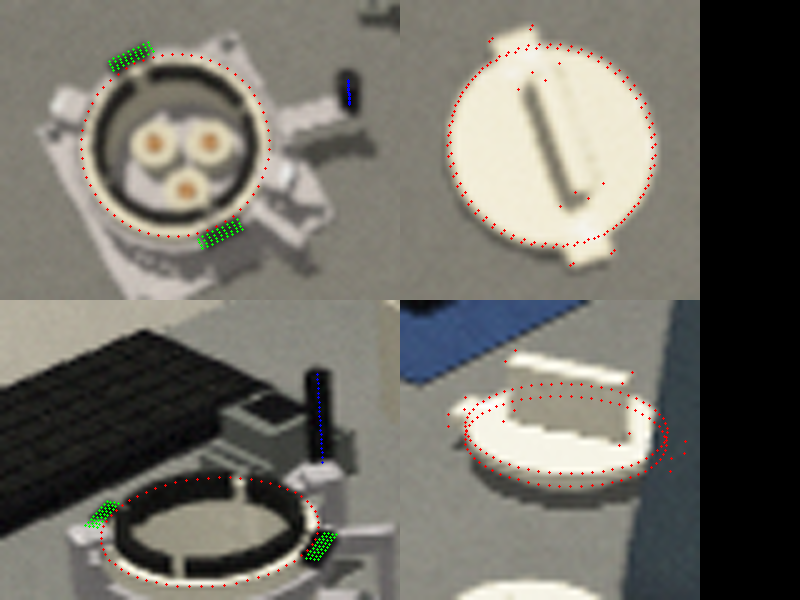

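The overlays sit on the rim, ledges, post and lid. Fitted positions are tub (0.617, 0.110) at yaw 0.475, lid (0.596, −0.3515) at yaw 0.296, and post (0.6465, −0.0015). I'll hover over the bar first, then descend.

Emit:
move_arm:
  rows:
    - [2, 0.8, -0.3, 0, 0, -0.01]
    - [5, 2, -0.8, 0, 0, -0.02]
    - [8.5, 3.5, -1.5, 0, 0, -0.03]
    - [12, 4.9, -2.2, 0, 0, -0.04]
    - [15.5, 6.3, -3, 0, 0, -0.05]
    - [19, 7.7, -3.7, 0, 0, -0.06]
    - [22.5, 9.1, -4.5, 0, 0, -0.07]
    - [26, 10.5, -5.2, 0, 0, -0.08]
    - [29.5, 12, -6, 0, 0, -0.09]
    - [33, 13.4, -7, 0, 0, -0.1]
    - [36, 14.6, -8, 0, 0, -0.107]
    - [38, 15.4, -9, 0, 0, -0.107]
    - [38, 15.4, -9, 0, 0, -0.107]
    - [38, 15.4, -9, 0, 0, -0.107]
    - [38, 15.4, -9, 0, 0, -0.107]
  grip: 9.3

```text
clock: 1.35
tool_pos: [0.595, -0.3523, 0.1476]
tool_rot: [-3.107, -0.463, 0.001]
wrist_force: [-0.0, 0.2, 0.5]
opening: 0.0932
grip_force: 0.0
```

```bash
python3 - <<'E'
from fit import *
d=grab('top','t1'); s=grab('side','s1'); L=[.5958,-.3515,.296]
cv2.imwrite('pics/c3.png',np.hstack([crop(d,370,170,100,100,4),crop(s,320,130,100,100,4)]))
print(robot.observe()['tool_pos'])
E
```

```text
[ 0.59483983 -0.35278775  0.14827145]
```

View pics/c3.png

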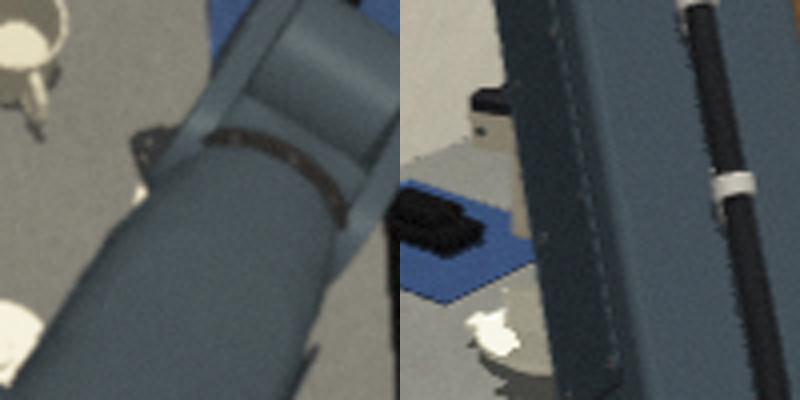

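The arm hides the lid in both views, but the ear and the finger in the side view at (515,230 in the crop) are consistent with the fit. I'll descend and watch the force.

Emit:
move_arm:
  rows:
    - [0.05, 0.1, -2, 0, 0, 0]
    - [0.05, 0.1, -4, 0, 0, 0]
    - [0.05, 0.1, -6, 0, 0, 0]
    - [0.05, 0.1, -7.5, 0, 0, 0]
    - [0.05, 0.1, -8.7, 0, 0, 0]
    - [0.05, 0.1, -9.5, 0, 0, 0]
    - [0.05, 0.1, -10, 0, 0, 0]
    - [0.05, 0.1, -10, 0, 0, 0]
    - [0.05, 0.1, -10, 0, 0, 0]

```text
clock: 2.2
tool_pos: [0.5964, -0.3512, 0.0482]
tool_rot: [3.107, 0.463, 0.001]
wrist_force: [-0.4, 0.8, 0.0]
opening: 0.093
grip_force: 0.0
```

Emit:
move_arm:
  rows:
    - [0, 0, 0, 0, 0, 0]
    - [0, 0, 0, 0, 0, 0]
    - [0, 0, 0, 0, 0, 0]
    - [0, 0, 0, 0, 0, 0]
    - [0, 0, 0, 0, 0, 0]
    - [0, 0, 0, 0, 0, 0]
    - [0, 0, 0, 0, 0, 0]
    - [0, 0, 0, 0, 0, 0]
    - [0, 0, 0, 0, 0, 0]
    - [0, 0, 0, 0, 0, 0]
  grip: 0
  grip_force: 50

```text
clock: 3.03
tool_pos: [0.5961, -0.3509, 0.0476]
tool_rot: [-3.107, -0.463, 0.0]
wrist_force: [-0.7, -0.5, 0.9]
opening: 0.0308
grip_force: 0.0
```

Emit:
move_arm:
  rows:
    - [0, 0, 0, 0, 0, 0]
    - [0, 0, 0, 0, 0, 0]
    - [0, 0, 0, 0, 0, 0]
    - [0, 0, 0, 0, 0, 0]
    - [0, 0, 0, 0, 0, 0]
    - [0, 0, 0, 0, 0, 0]
    - [0, 0, 0, 0, 0, 0]

```text
clock: 3.62
tool_pos: [0.5961, -0.3509, 0.0476]
tool_rot: [-3.107, -0.463, 0.0]
wrist_force: [-0.6, 0.2, 0.2]
opening: 0.0157
grip_force: 50.0
```

Gripped: the opening is 15.7 mm on a 16 mm bar. Next I lift and carry the lid to a hover over the tub.

Emit:
move_arm:
  rows:
    - [0, 0, 1, 0, 0, 0]
    - [0, 0, 3, 0, 0, 0]
    - [0, 0, 5.5, 0, 0, 0]
    - [0, 0, 8, 0, 0, 0]
    - [0, 0, 10.5, 0, 0, 0]
    - [0, 0.5, 12, 0, 0, 0]
    - [0, 2, 13, 0, 0, 0]
    - [0, 4, 13, 0, 0, 0]

```text
clock: 4.28
tool_pos: [0.5964, -0.3108, 0.1797]
tool_rot: [3.106, 0.461, 0.003]
wrist_force: [0.4, -0.1, -2.4]
opening: 0.0156
grip_force: 50.0
```

Emit:
move_arm:
  rows:
    - [0, 2, 0, 0, 0, 0]
    - [0.1, 5, 0, 0, 0, 0.02]
    - [0.3, 8, 0, 0, 0, 0.04]
    - [0.5, 11, 0, 0, 0, 0.06]
    - [0.7, 14, 0, 0, 0, 0.08]
    - [0.9, 17, 0, 0, 0, 0.1]
    - [1.1, 20, 0, 0, 0, 0.12]
    - [1.3, 23, 0, 0, 0, 0.14]
    - [1.5, 26, 0, 0, 0, 0.15]
    - [1.7, 29, 0, 0, 0, 0.16]
    - [1.9, 32, 0, 0, 0, 0.17]
    - [2, 35, 0, 0, 0, 0.18]
    - [2.1, 37.5, 0, 0, 0, 0.18]
    - [2.1, 39.5, 0, 0, 0, 0.18]
    - [2.1, 41, 0, 0, 0, 0.18]
    - [2.1, 42, 0, 0, 0, 0.18]
    - [2.1, 42, 0, 0, 0, 0.18]
    - [2.1, 42, 0, 0, 0, 0.18]
    - [2.1, 42, 0, 0, 0, 0.18]

```text
clock: 5.87
tool_pos: [0.617, 0.1081, 0.1775]
tool_rot: [3.053, 0.739, -0.001]
wrist_force: [0.3, 0.2, -3.0]
opening: 0.016
grip_force: 50.0
```

```bash
python3 - <<'E'
from fit import *
o=robot.observe(); p=o['tool_pos']; R=cv2.Rodrigues(o['tool_rot'])[0]; print(p,R.round(3).tolist(),o['wrist_force'])
yaw=np.arctan2(R[1,0],R[0,0]); print('yaw',yaw,o['opening'])
T=[.617,.1095,.475]; q=[p[0],p[1],yaw]; ims=[]
for n in('top','side'):
    k=grab(n,n[0]+'2'); c=P(k,np.array([[.617,.1095,.12]]))[0].round().astype(int); x0,y0=c-[50,60]; S=4
    im=crop(k,x0,y0,100,120,S)
    def dr(p,col):
        for u in P(k,p): cv2.circle(im,tuple(int(v) for v in ((u-[x0,y0]+.5)*S-.5)),1,col,-1)
    for part in LID: dr(pose(q,part,p[2]-.0476),(0,0,255))
    dr(pose(T,circ(.06,.085)),(0,255,0)); dr(pose(T,rect(.062,.069,.014,.085)),(0,255,0)); ims.append(im)
cv2.imwrite('pics/c4.png',np.hstack(ims))
E
```

```text
[0.61703375 0.1081437  0.17749586] [[0.889, 0.457, -0.0], [0.457, -0.889, -0.0], [-0.0, 0.0, -1.0]] [ 0.27292006  0.15643975 -3.04379433]
yaw 0.47512000136438737 0.015958431297169822
```

View pics/c4.png

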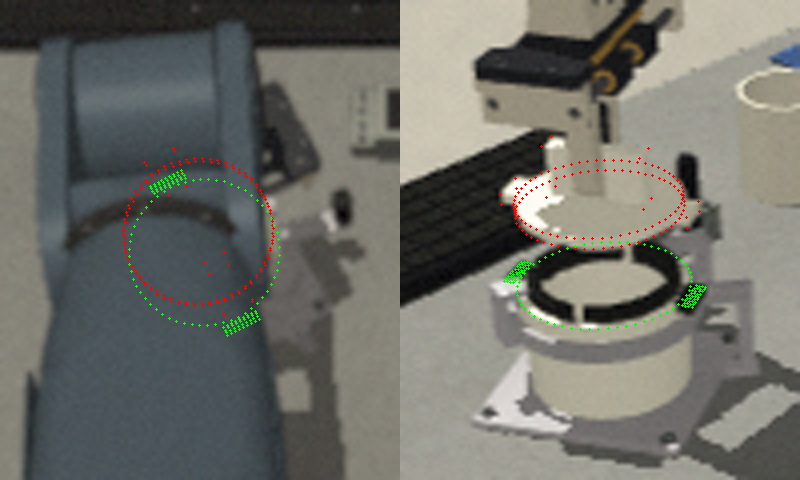

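In the side view the lid hangs level and the model overlay fits it, with the tub mouth directly below. I'll correct y by 1.3 mm and lower to just above the gasket.

Emit:
move_arm:
  rows:
    - [0, 0.05, -0.5, 0, 0, 0]
    - [0, 0.1, -1.5, 0, 0, 0]
    - [0, 0.15, -2.5, 0, 0, 0]
    - [0, 0.15, -3.3, 0, 0, 0]
    - [0, 0.15, -4, 0, 0, 0]
    - [0, 0.15, -4.4, 0, 0, 0]
    - [0, 0.15, -4.7, 0, 0, 0]
    - [0, 0.15, -4.7, 0, 0, 0]
    - [0, 0.15, -4.7, 0, 0, 0]

```text
clock: 6.72
tool_pos: [0.6172, 0.1106, 0.1307]
tool_rot: [3.053, 0.74, 0.0]
wrist_force: [0.1, -0.2, -1.9]
opening: 0.0155
grip_force: 50.0
```

Emit:
move_arm:
  rows:
    - [0, 0, -0.1, 0, 0, 0]
    - [0, 0, -0.2, 0, 0, 0]
    - [0, 0, -0.3, 0, 0, 0]
    - [0, 0, -0.4, 0, 0, 0]
    - [0, 0, -0.5, 0, 0, 0]
    - [0, 0, -0.6, 0, 0, 0]
    - [0, 0, -0.7, 0, 0, 0]
    - [0, 0, -0.7, 0, 0, 0]

```text
clock: 7.38
tool_pos: [0.6172, 0.1106, 0.1247]
tool_rot: [3.053, 0.74, 0.001]
wrist_force: [-4.0, -0.2, 8.7]
opening: 0.0158
grip_force: 50.0
```

Contact, with 8.7 N up and −4 N sideways in x. I'll ease 1 mm toward −x and keep pressing.

Emit:
move_arm:
  rows:
    - [-0.1, 0, 0, 0, 0, 0]
    - [-0.1, 0, -0.1, 0, 0, 0]
    - [-0.1, 0, -0.2, 0, 0, 0]
    - [-0.1, 0, -0.3, 0, 0, 0]
    - [-0.1, 0, -0.35, 0, 0, 0]
    - [-0.1, 0, -0.4, 0, 0, 0]
    - [-0.1, 0, -0.45, 0, 0, 0]
    - [-0.1, 0, -0.5, 0, 0, 0]
    - [-0.1, 0, -0.5, 0, 0, 0]

```text
clock: 8.13
tool_pos: [0.617, 0.1106, 0.12]
tool_rot: [3.053, 0.74, 0.004]
wrist_force: [0.4, -0.9, 8.3]
opening: 0.0157
grip_force: 50.0
```

Emit:
move_arm:
  rows:
    - [0, 0, -0.05, 0, 0, 0]
    - [0, 0, -0.1, 0, 0, 0]
    - [0, 0, -0.15, 0, 0, 0]
    - [0, 0, -0.2, 0, 0, 0]
    - [0, 0, -0.25, 0, 0, 0]
    - [0, 0, -0.3, 0, 0, 0]
    - [0, 0, -0.3, 0, 0, 0]

```text
clock: 8.72
tool_pos: [0.6172, 0.1106, 0.1188]
tool_rot: [3.053, 0.74, 0.005]
wrist_force: [-6.4, -1.8, 25.7]
opening: 0.0156
grip_force: 50.0
```

Emit:
move_arm:
  rows:
    - [0, 0, -0.05, 0, 0, 0]
    - [0, 0, -0.1, 0, 0, 0]
    - [0, 0, -0.15, 0, 0, 0]
    - [0, 0, -0.15, 0, 0, 0]
    - [0, 0, -0.15, 0, 0, 0]

```text
clock: 9.13
tool_pos: [0.6172, 0.1106, 0.1187]
tool_rot: [3.052, 0.74, 0.006]
wrist_force: [-12.5, -2.1, 38.2]
opening: 0.0156
grip_force: 50.0
```

Now stiff at lid z ≈ 71 mm with 38 N: it is seated. I'll relax, release, retreat and look.

Emit:
move_arm:
  rows:
    - [0, 0, 0.2, 0, 0, 0]
    - [0, 0, 0.3, 0, 0, 0]
    - [0, 0, 0.3, 0, 0, 0]

```text
clock: 9.38
tool_pos: [0.6171, 0.1106, 0.1188]
tool_rot: [3.053, 0.74, 0.005]
wrist_force: [-0.9, -0.5, 12.5]
opening: 0.0154
grip_force: 50.0
```

Emit:
move_arm:
  rows:
    - [0, 0, 0, 0, 0, 0]
    - [0, 0, 0, 0, 0, 0]
    - [0, 0, 0, 0, 0, 0]
    - [0, 0, 0, 0, 0, 0]
    - [0, 0, 0, 0, 0, 0]
    - [0, 0, 0, 0, 0, 0]
    - [0, 0, 1, 0, 0, 0]
    - [0, 0, 2.5, 0, 0, 0]
    - [0, 0, 4.5, 0, 0, 0]
    - [0, 0, 6.5, 0, 0, 0]
    - [0, 0, 8.5, 0, 0, 0]
    - [0, 0, 10, 0, 0, 0]
    - [0, 0, 10, 0, 0, 0]
  grip: 4

```text
clock: 10.47
tool_pos: [0.6174, 0.1107, 0.2211]
tool_rot: [3.052, 0.74, 0.009]
wrist_force: [-0.3, 0.5, 0.1]
opening: 0.0399
grip_force: 0.0
```

```bash
python3 - <<'E'
from fit import *
o=robot.observe(); print(o['tool_pos'],o['opening'],o['clock'])
k=grab('side','s3'); c=P(k,np.array([[.617,.07,.1]]))[0].round().astype(int); x0,y0=c-[55,40]; S=7
a=crop(k,x0,y0,110,80,S); b=a.copy()
for part in LID:
    for u in P(k,pose([.6172,.1106,.475],part,.071)): cv2.circle(b,tuple(int(v) for v in ((u-[x0,y0]+.5)*S-.5)),1,(0,0,255),-1)
cv2.imwrite('pics/c5.png',b)
E
```

```text
[0.61743142 0.1107205  0.22114553] 0.039918783265577316 10.4667
```

View pics/c5.png

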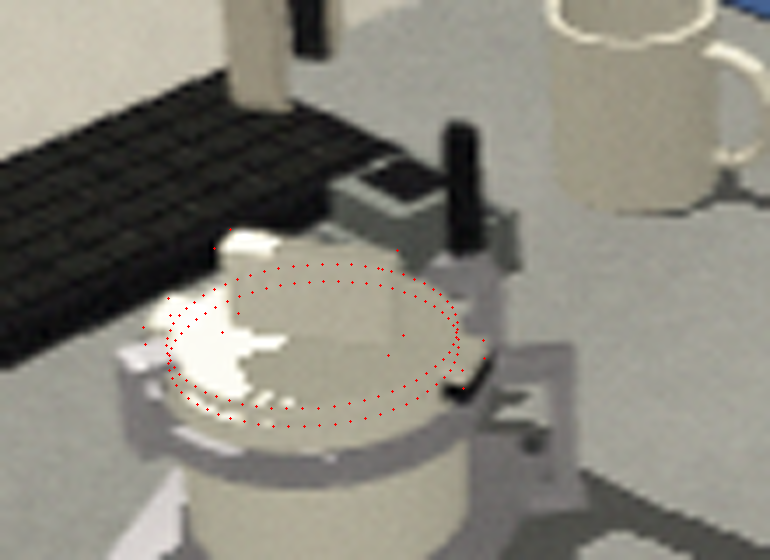

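The lid is home: the disc and ear sit on the rim and the dark ledge at (470,385), matching the 71 mm model overlay, and it is level. The post stands at (463,190), unchanged. Next I turn the tool so the fingers straddle the post tangentially.

Emit:
move_arm:
  rows:
    - [0.2, -0.5, 0, 0, 0, 0.08]
    - [0.5, -1.5, 0, 0, 0, 0.18]
    - [0.8, -2.7, 0, 0, 0, 0.29]
    - [1.1, -4, 0, 0, 0, 0.4]
    - [1.4, -5.3, 0, 0, 0, 0.51]
    - [1.7, -6.6, 0, 0, 0, 0.62]
    - [2, -7.9, 0, 0, 0, 0.73]
    - [2.3, -9, 0, 0, 0, 0.84]
    - [2.5, -10, 0, 0, 0, 0.95]
    - [2.7, -10.7, 0, 0, 0, 1.06]
    - [2.9, -11.2, 0, 0, 0, 1.17]
    - [2.9, -11.2, 0, 0, 0, 1.27]
    - [2.9, -11.2, 0, 0, 0, 1.35]
    - [2.9, -11.2, 0, 0, 0, 1.35]
    - [2.9, -11.2, 0, 0, 0, 1.35]
    - [2.9, -11.2, 0, 0, 0, 1.35]
  grip: 3.4

```text
clock: 11.85
tool_pos: [0.6449, -0.0014, 0.2165]
tool_rot: [-1.924, -2.483, 0.001]
wrist_force: [-0.6, -0.7, -0.1]
opening: 0.034
grip_force: 0.0
```

```bash
python3 - <<'E'
from fit import *
o=robot.observe(); p=o['tool_pos']; R=cv2.Rodrigues(o['tool_rot'])[0]; print(p,R.round(3).tolist(),o['joint_positions'].round(2),o['opening'])
k=grab('side','s4'); c=P(k,np.array([[.64,.03,.15]]))[0].round().astype(int); x0,y0=c-[50,45]
cv2.imwrite('pics/c6.png',crop(k,x0,y0,100,85,7))
C=np.array([.617,.110])
for a in np.linspace(-1.315,-2.22,10): print(round(a,3),((C+.115*np.array([np.cos(a),np.sin(a)])-[.6463,-.0013])*100).round(2),round(a+1.315,2))
E
```

```text
[ 0.64487945 -0.00139074  0.21650158] [[-0.25, 0.968, -0.001], [0.968, 0.25, 0.0], [0.0, -0.001, -1.0]] [-0.07  0.54  1.41 -0.    1.19 -0.33] 0.03396788412312868
-1.315 [-0.02  0.  ] 0.0
-1.416 [-1.15 -0.23] -0.1
-1.516 [-2.3  -0.35] -0.2
-1.617 [-3.46 -0.36] -0.3
-1.717 [-4.61 -0.25] -0.4
-1.818 [-5.74 -0.02] -0.5
-1.918 [-6.85  0.32] -0.6
-2.019 [-7.91  0.77] -0.7
-2.119 [-8.93  1.32] -0.8
-2.22 [-9.88  1.97] -0.91
```

View pics/c6.png

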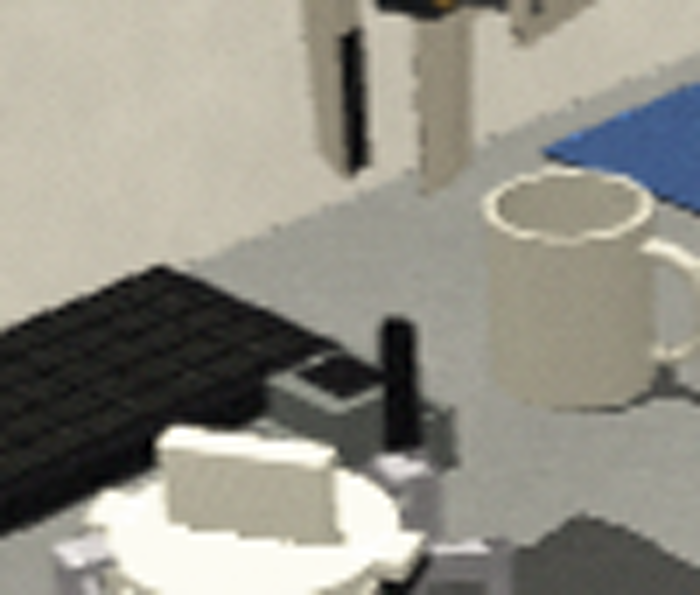

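The fingertips at (350,170) and (430,190) bracket the post at (398,320), so I descend around it.

Emit:
move_arm:
  rows:
    - [0.1, 0, -1, 0, 0, 0]
    - [0.1, 0, -3, 0, 0, 0]
    - [0.1, 0, -5, 0, 0, 0]
    - [0.1, 0, -7, 0, 0, 0]
    - [0.1, 0, -8.5, 0, 0, 0]
    - [0.1, 0, -9.5, 0, 0, 0]
    - [0.1, 0, -10, 0, 0, 0]
    - [0.1, 0, -10, 0, 0, 0]
    - [0.1, 0, -10, 0, 0, 0]

```text
clock: 12.65
tool_pos: [0.6464, -0.0015, 0.1175]
tool_rot: [1.921, 2.485, 0.001]
wrist_force: [0.1, 0.5, 0.2]
opening: 0.0342
grip_force: 0.0
```

Emit:
move_arm:
  rows:
    - [-0.5, -0.1, 0, 0, 0, -0.05]
    - [-1.15, -0.23, 0, 0, 0, -0.1]
    - [-1.75, -0.3, 0, 0, 0, -0.15]
    - [-2.3, -0.35, 0, 0, 0, -0.2]
    - [-2.9, -0.36, 0, 0, 0, -0.25]
    - [-3.46, -0.36, 0, 0, 0, -0.3]
    - [-4, -0.32, 0, 0, 0, -0.35]
    - [-4.6, -0.25, 0, 0, 0, -0.4]
    - [-5.2, -0.15, 0, 0, 0, -0.45]
    - [-5.75, 0, 0, 0, 0, -0.5]
    - [-5.75, 0, 0, 0, 0, -0.5]

```text
clock: 13.57
tool_pos: [0.5886, -0.0014, 0.1183]
tool_rot: [2.477, 1.93, 0.002]
wrist_force: [-0.4, 0.1, -0.2]
opening: 0.0342
grip_force: 0.0
```

Emit:
move_arm:
  rows:
    - [-0.55, 0.15, 0, 0, 0, -0.05]
    - [-1.1, 0.33, 0, 0, 0, -0.1]
    - [-1.6, 0.55, 0, 0, 0, -0.15]
    - [-2.15, 0.8, 0, 0, 0, -0.2]
    - [-2.65, 1.05, 0, 0, 0, -0.25]
    - [-3.2, 1.35, 0, 0, 0, -0.3]
    - [-3.5, 1.5, 0, 0, 0, -0.33]
    - [-3.8, 1.75, 0, 0, 0, -0.36]

```text
clock: 14.23
tool_pos: [0.5553, 0.0143, 0.1184]
tool_rot: [2.774, 1.456, 0.015]
wrist_force: [37.8, -24.8, -30.1]
opening: 0.0345
grip_force: 22.4
```

Hard contact, probably the stop. I'll relax a few mm and check in the pictures.

Emit:
move_arm:
  rows:
    - [0.2, -0.12, 0, 0, 0, 0]
    - [0.35, -0.25, 0, 0, 0, 0]
    - [0.35, -0.25, 0, 0, 0, 0]
    - [0.35, -0.25, 0, 0, 0, 0]

```text
clock: 14.57
tool_pos: [0.5558, 0.0131, 0.1182]
tool_rot: [2.779, 1.459, 0.005]
wrist_force: [5.8, -3.0, 0.2]
opening: 0.0341
grip_force: 3.6
```

```bash
python3 - <<'E'
from fit import *
o=robot.observe(); print(o['tool_pos'],o['wrist_force'],o['torque'],o['opening'])
k=grab('side','s5'); c=P(k,np.array([[.6,.05,.1]]))[0].round().astype(int); x0,y0=c-[50,45];S=7
im=crop(k,x0,y0,100,85,S); C=np.array([.617,.110])
for a,col in((-2.115,(0,0,255)),(-2.055,(0,255,0))):
    for z in np.linspace(.075,.13,12):
        u=P(k,np.array([[*(C+.115*np.array([np.cos(a),np.sin(a)])),z]]))[0]; cv2.circle(im,tuple(int(v) for v in ((u-[x0,y0]+.5)*S-.5)),1,col,-1)
cv2.imwrite('pics/c7.png',im)
E
```

```text
[0.55582441 0.01311875 0.11822921] [ 5.75705908 -3.02871494  0.19980406] [-0.6137972  -1.09983894  0.03605053] 0.03412617686892911
```

View pics/c7.png

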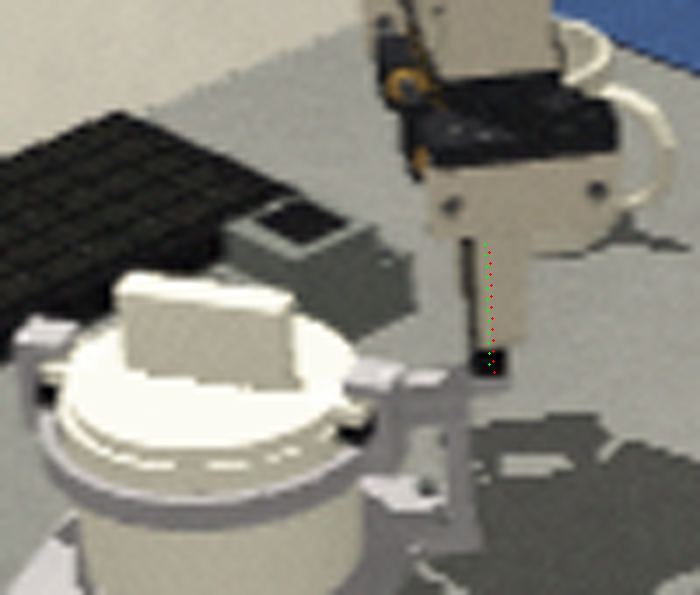

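The arm is against the steel stop block at (450,390), and the hooks at (48,335) and (375,375) lie over the ears. I'll centre off the post, lift clear and measure the collar angle.

Emit:
move_arm:
  rows:
    - [0.3, -0.15, 0, 0, 0, 0]
    - [0.6, -0.35, 0, 0, 0, 0]
    - [0.75, -0.45, 0, 0, 0, 0]
    - [0.75, -0.45, 0, 0, 0, 0]
    - [0.75, -0.45, 2, 0, 0, 0]
    - [0.75, -0.45, 4, 0, 0, 0]
    - [0.75, -0.45, 7, 0, 0, 0]
    - [0.75, -0.45, 10, 0, 0, 0]
    - [0.75, -3, 13, 0, 0, 0]
    - [0.75, -6, 13, 0, 0, 0]
    - [0.75, -10, 13, 0, 0, 0]
    - [0.75, -14, 13, 0, 0, 0]
    - [0.75, -18, 13, 0, 0, 0]
    - [0.75, -22, 13, 0, 0, 0]
    - [0.75, -25, 13, 0, 0, 0]
    - [0.75, -27, 13, 0, 0, 0]
    - [0.75, -27, 13, 0, 0, 0]
    - [0.75, -27, 13, 0, 0, 0]

```text
clock: 16.12
tool_pos: [0.5612, -0.2569, 0.2467]
tool_rot: [-2.783, -1.456, 0.001]
wrist_force: [0.1, 0.2, -0.3]
opening: 0.034
grip_force: 0.0
```

```bash
python3 - <<'E'
from fit import *
o=robot.observe(); print(o['tool_pos'],o['wrist_force'])
d=grab('top','t6'); s=grab('side','s6'); C=np.array([.617,.110])
def ps(a,ks):
    p=lambda q:np.array([[C[0]+.115*np.cos(a+q),C[1]+.115*np.sin(a+q),z] for z in np.linspace(.08,.128,12)])
    return sum(samp(k,p(q)).mean() for k in ks for q in(-.04,0,.04))
A=np.linspace(-2.4,-1.8,241)
for nm,ks in(('top',[d]),('side',[s]),('both',[d,s])):
    v=[ps(a,ks) for a in A]; print(nm,A[np.argmin(v)],min(v))
a=A[np.argmin(v)]; ims=[]
for k,x0,y0 in((d,245,185),(s,205,195)):
    S=5; im=crop(k,x0,y0,80,80,S)
    for z in np.linspace(.075,.13,12):
        u=P(k,np.array([[*(C+.115*np.array([np.cos(a),np.sin(a)])),z]]))[0]; cv2.circle(im,tuple(int(v) for v in ((u-[x0,y0]+.5)*S-.5)),1,(0,0,255),-1)
    ims.append(im)
cv2.imwrite('pics/c8.png',np.hstack(ims))
E
```

```text
[ 0.56122096 -0.2569179   0.24671373] [ 0.08549211  0.16238025 -0.3026724 ]
top -2.0525 117.44447247491652
side -2.07 39.280140839051384
both -2.0549999999999997 157.54230029209728
```

View pics/c8.png

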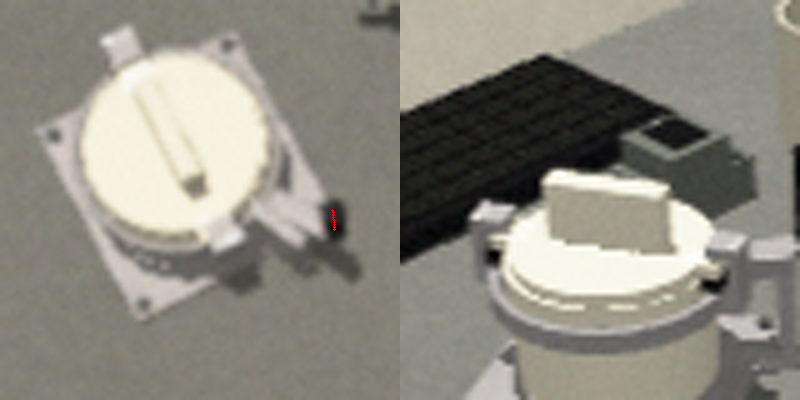

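The post has swung to the stop block and the hooks lie over both ears. My rough angle is only about 0.74, so I'll measure the post cap blob before and after for a sharper value.

```bash
python3 - <<'E'
from fit import *
C=np.array([.617,.110]); r=[]
POST=lambda a:np.r_[[[C[0]+.115*np.cos(a)+.008*np.cos(x),C[1]+.115*np.sin(a)+.008*np.sin(x),z] for z in(.072,.13) for x in t]]
def ren(k,a,b,S=10):
    x0,y0,w,h=b; m=np.zeros((h*S,w*S),np.uint8); uv=(P(k,POST(a))-[x0,y0]+.5)*S-.5
    cv2.fillConvexPoly(m,cv2.convexHull(uv.round().astype(np.int32)),255); return cv2.resize(m,(w,h),interpolation=cv2.INTER_AREA)/255.
for f,a0 in(('top0',-1.3),('t6',-2.08),('side0',-1.3),('s6',-2.08)):
    k=load(f); u=P(k,POST(a0)).mean(0).round().astype(int); b=(u[0]-9,u[1]-11,18,22)
    g=k['img'][b[1]:b[1]+22,b[0]:b[0]+18].mean(2); w=np.clip((95-g)/60,0,1)
    A=np.arange(a0-.15,a0+.15,.005); v=[((ren(k,a,b)-w)**2).sum() for a in A]; print(f,A[np.argmin(v)].round(3),min(v).round(2))
E
```

```text
top0 -1.31 10.03
t6 -2.06 14.54
side0 -1.3 60.51
s6 -2.04 7.74
```

That gives about 0.75 rad of travel by two methods, which is too near the 0.74 limit. I'll push again with closed fingers from behind the post, so there is no leading finger that could foul, and see whether it is really at the stop.

Emit:
move_arm:
  rows:
    - [0.2, 1, 0, 0, 0, 0]
    - [0.5, 3.5, 0, 0, 0, 0.03]
    - [1, 7, 0, 0, 0, 0.06]
    - [1.5, 10.5, 0, 0, 0, 0.09]
    - [2, 14, 0, 0, 0, 0.12]
    - [2.5, 17.5, 0, 0, 0, 0.12]
    - [2.9, 21, 0, 0, 0, 0.12]
    - [3.3, 23.5, -1, 0, 0, 0.12]
    - [3.3, 24.7, -3, 0, 0, 0.12]
    - [3.3, 24.9, -5, 0, 0, 0.12]
    - [3.3, 24.9, -7, 0, 0, 0.12]
    - [3.3, 24.9, -9, 0, 0, 0.12]
    - [3.3, 24.9, -11, 0, 0, 0.12]
    - [3.3, 24.9, -12, 0, 0, 0.12]
    - [3.3, 24.9, -12.7, 0, 0, 0.12]
    - [3.3, 24.9, -12.7, 0, 0, 0.12]
    - [3.3, 24.9, -12.7, 0, 0, 0.12]
  grip: 0
  grip_force: 20

```text
clock: 17.63
tool_pos: [0.5949, -0.007, 0.1208]
tool_rot: [2.689, 1.623, 0.001]
wrist_force: [-0.5, 0.8, -0.7]
opening: 0.0006
grip_force: 0.0
```

Emit:
move_arm:
  rows:
    - [-0.2, 0.1, 0, 0, 0, 0]
    - [-0.4, 0.2, 0, 0, 0, 0]
    - [-0.55, 0.28, 0, 0, 0, 0]
    - [-0.7, 0.36, 0, 0, 0, 0]
    - [-0.7, 0.36, 0, 0, 0, 0]

```text
clock: 18.05
tool_pos: [0.5874, -0.0037, 0.1205]
tool_rot: [2.69, 1.623, 0.0]
wrist_force: [0.2, 0.8, -0.8]
opening: 0.0008
grip_force: 0.0
```

Emit:
move_arm:
  rows:
    - [-0.1, 0.05, 0, 0, 0, 0]
    - [-0.2, 0.1, 0, 0, 0, 0]
    - [-0.3, 0.15, 0, 0, 0, 0]
    - [-0.3, 0.15, 0, 0, 0, 0]

```text
clock: 18.38
tool_pos: [0.5848, -0.0024, 0.1202]
tool_rot: [2.689, 1.623, 0.001]
wrist_force: [0.9, -0.3, 0.2]
opening: 0.0003
grip_force: 0.6
```

Emit:
move_arm:
  rows:
    - [-0.08, 0.04, 0, 0, 0, 0]
    - [-0.16, 0.08, 0, 0, 0, 0]
    - [-0.16, 0.08, 0, 0, 0, 0]

```text
clock: 18.63
tool_pos: [0.5844, -0.0022, 0.1204]
tool_rot: [2.687, 1.622, 0.004]
wrist_force: [8.1, -4.4, -4.8]
opening: 0.0006
grip_force: 4.6
```

9 N builds within half a millimetre, and the collar needs only 1–2 N, so it is at its stop. Back off, rise, hand in.

Emit:
move_arm:
  rows:
    - [-0.1, 0.05, 0, 0, 0, 0]
    - [0.4, -0.2, 0, 0, 0, 0]
    - [1, -0.6, 0, 0, 0, 0]
    - [1.3, -0.7, 0, 0, 0, 0]
    - [1.3, -0.7, 1.5, 0, 0, 0]
    - [1.3, -0.7, 4, 0, 0, 0]
    - [1.3, -0.7, 7, 0, 0, 0]
    - [1.3, -0.7, 10, 0, 0, 0]
    - [1.3, -3, 12, 0, 0, 0]
    - [1.3, -6, 12, 0, 0, 0]
    - [1.3, -10, 12, 0, 0, 0]
    - [1.3, -14, 12, 0, 0, 0]
    - [1.3, -17, 12, 0, 0, 0]
    - [1.3, -19, 12, 0, 0, 0]
    - [1.3, -20, 12, 0, 0, 0]
    - [1.3, -20, 12, 0, 0, 0]
    - [1.3, -20, 12, 0, 0, 0]

```text
clock: 20.05
tool_pos: [0.596, -0.201, 0.2399]
tool_rot: [-2.689, -1.622, 0.0]
wrist_force: [0.8, -0.3, -0.2]
opening: 0.0002
grip_force: 0.0
```

```bash
python3 -c "
from h import *
print(robot.observe()['wrist_force']); print(robot.job_done())"
```

```text
[ 0.7862745  -0.25346975 -0.16597279]
the job is handed in; nothing more can be done
None
```

The lid is pressed home and level, the collar is against its stop with its hooks over the ears, and I handed the job in with no verdict returned; my camera estimate of the collar angle was only about 0.75 rad, close to the 0.74 limit.

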